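# Sift the burnishing media from the medallions and tip them out

## Task

Take the sieve by its grip and shake it over its pan until every burnishing ball and pin has dropped through into the pan, with the three medallions still in the sieve. Then tip the medallions over the snout, from close above so they are not dinged, into the plain lined tray, and hang the empty sieve back level in the pan. Leave the other tools on the bench where they lie.

Things in the scene. Friction and masses are not known exactly. Their poses are not given: they have to be found in the camera images.
- sieve_grip (a point): Centre of the wooden grip, crossbar of a fixed bail over the sieve: 84 mm long (sieve y), 14 thick, 30 tall. Bail and grip rake 35 deg back: 30 mm height along sieve (-.574,0,.819), 14 mm thickness along (.819,0,.574). Square grasp: fingers down along sieve (.574,0,-.819), closing along the thickness. It lies 29 mm behind (-x) and 107 above the floor's centre. x to snout, y across, z up
- sieve_floor (a point): Centre of the top face of the steel sieve's floor; x to the snout, z up. Loose, 0.3-0.48 kg. Floor 132 (x) by 99 mm (y), 3 thick, 4 x 3 square holes of 21 mm, pitch 33. Walls 42 mm high at back and sides; at the front a solid snout slopes up 20 deg over 42 mm between 31 mm cheeks. Side flanges (135 mm long, out to y = +-74.5, underside 25 above the floor face) hang on the pan's long walls
- sieve_lip (a point): Middle of the snout's pouring edge: 108 mm ahead (sieve x) of the floor's centre and 15 mm above the floor face; axes as for sieve_floor. Steel slides on steel from about 27 to 35 deg, balls start to roll at about 16 deg; the snout's own 20 deg comes on top when tipping
- pan: Steel media pan, fixed: 205 (x) by 134 mm (y), 90 high, walls and floor 4 mm; origin under its centre, z up. The sieve hangs in it, x along the pan's x, nested 28 mm deep: floor centre at pan x -17.5, y 0, floor face 65 mm above the bench, with play of about 9 mm each way along x and y
- tray: Plain, undivided wooden tray with a grey lining, for finished work, fixed: 160 x 160 mm, 30 mm high, walls and floor 5 mm (lining flush); origin at the centre of its underside, axes along its sides
- findings: Wooden tray of the same size as the plain one but divided into six compartments holding small findings, fixed; origin at the centre of its underside. It and the plain tray may stand in either place
- ball1_center (a point): Centre of a steel burnishing ball, 14 mm diameter, 11 g, lying on the sieve's floor at the start
- ball2_center (a point): Centre of a steel burnishing ball, 14 mm diameter, 11 g, lying on the sieve's floor at the start
- ball3_center (a point): Centre of a steel burnishing ball, 14 mm diameter, 11 g, lying on the sieve's floor at the start
- ball4_center (a point): Centre of a steel burnishing ball, 14 mm diameter, 11 g, lying on the sieve's floor at the start
- pin1_center (a point): Centre of a steel burnishing pin: cylinder of 11 mm diameter and 14 mm length (along its x), 10 g, lying on the sieve's floor at the start
- pin2_center (a point): Centre of a steel burnishing pin: cylinder of 11 mm diameter and 14 mm length (along its x), 10 g, lying on the sieve's floor at the start
- coin: Round cast medallion, 30 mm diameter, 7 mm thick, 42 g, in the sieve at the start; origin at the centre of one face
- hexagon: Six-sided cast medallion, 26 mm across flats, 7 mm thick, 36 g, in the sieve at the start; origin at the centre of one face
- oval: Oval cast medallion, 31 x 25 mm, 7 mm thick, 40 g, in the sieve at the start; origin at the centre of one face
- pliers: Bystander: pliers with red dipped handles lying flat, 150 mm long (x) by 63 mm, 11 mm high; origin under the joint
- ring_clamp: Bystander: wooden ring clamp lying along its x, 145 x 28 x 25 mm; origin under its middle
- hammer: Bystander: small hammer lying flat along its x, 220 mm long, 26 mm high; origin under its middle
- brush: Bystander: bench brush lying flat along its x, 190 mm long, 20 mm high; origin under its middle
- doming_block: Bystander: steel doming block, a 55 mm cube, fixed; origin under its centre
- bead_jar: Bystander: glass jar with steel lid, 72 mm diameter, 85 mm high, fixed; origin under its centre
Not all that is in view belongs to the job. Leave any orange look-alike of the part that bears sieve_grip alone.

How it is judged:
On the way, in this order (a step that is already met when the one before it is completed fails the run):
1. all four balls and both pins lie in the pan while all three medallions are still in the sieve (x of ball1_center in the frame of pan between -0.101 and 0.101 m and y of ball1_center in the frame of pan between -0.066 and 0.066 m and z of ball1_center in the frame of pan between 0 and 0.05 m and x of ball2_center in the frame of pan between -0.101 and 0.101 m and y of ball2_center in the frame of pan between -0.066 and 0.066 m and z of ball2_center in the frame of pan between 0 and 0.05 m and x of ball3_center in the frame of pan between -0.101 and 0.101 m and y of ball3_center in the frame of pan between -0.066 and 0.066 m and z of ball3_center in the frame of pan between 0 and 0.05 m and x of ball4_center in the frame of pan between -0.101 and 0.101 m and y of ball4_center in the frame of pan between -0.066 and 0.066 m and z of ball4_center in the frame of pan between 0 and 0.05 m and x of pin1_center in the frame of pan between -0.101 and 0.101 m and y of pin1_center in the frame of pan between -0.066 and 0.066 m and z of pin1_center in the frame of pan between 0 and 0.05 m and x of pin2_center in the frame of pan between -0.101 and 0.101 m and y of pin2_center in the frame of pan between -0.066 and 0.066 m and z of pin2_center in the frame of pan between 0 and 0.05 m and x of coin in the frame of sieve_floor between -0.075 and 0.11 m and y of coin in the frame of sieve_floor between -0.055 and 0.055 m and z of coin in the frame of sieve_floor between -0.01 and 0.05 m and x of hexagon in the frame of sieve_floor between -0.075 and 0.11 m and y of hexagon in the frame of sieve_floor between -0.055 and 0.055 m and z of hexagon in the frame of sieve_floor between -0.01 and 0.05 m and x of oval in the frame of sieve_floor between -0.075 and 0.11 m and y of oval in the frame of sieve_floor between -0.055 and 0.055 m and z of oval in the frame of sieve_floor between -0.01 and 0.05 m), for 0.2 s.
2. all three medallions have been tipped into the plain tray, with the sieve still tipped over it (more than 25 deg) (x of coin in the frame of tray between -0.078 and 0.078 m and y of coin in the frame of tray between -0.078 and 0.078 m and z of coin in the frame of tray between 0 and 0.035 m and x of hexagon in the frame of tray between -0.078 and 0.078 m and y of hexagon in the frame of tray between -0.078 and 0.078 m and z of hexagon in the frame of tray between 0 and 0.035 m and x of oval in the frame of tray between -0.078 and 0.078 m and y of oval in the frame of tray between -0.078 and 0.078 m and z of oval in the frame of tray between 0 and 0.035 m and angle between sieve_floor's own z axis and vertical above 0.436 rad and horizontal distance between sieve_lip and tray below 0.15 m).
At the end, for the whole second after the job is handed in: All six media pieces in the pan; the three medallions at rest inside the plain tray, under 35 mm above the bench; the sieve hung level in the pan: floor centre within 16 mm across and 20 mm along of its middle place, floor face 58-70 mm above the bench, tilt under 0.08 rad (x of ball1_center in the frame of pan between -0.101 and 0.101 m and y of ball1_center in the frame of pan between -0.066 and 0.066 m and z of ball1_center in the frame of pan between 0 and 0.05 m and x of ball2_center in the frame of pan between -0.101 and 0.101 m and y of ball2_center in the frame of pan between -0.066 and 0.066 m and z of ball2_center in the frame of pan between 0 and 0.05 m and x of ball3_center in the frame of pan between -0.101 and 0.101 m and y of ball3_center in the frame of pan between -0.066 and 0.066 m and z of ball3_center in the frame of pan between 0 and 0.05 m and x of ball4_center in the frame of pan between -0.101 and 0.101 m and y of ball4_center in the frame of pan between -0.066 and 0.066 m and z of ball4_center in the frame of pan between 0 and 0.05 m and x of pin1_center in the frame of pan between -0.101 and 0.101 m and y of pin1_center in the frame of pan between -0.066 and 0.066 m and z of pin1_center in the frame of pan between 0 and 0.05 m and x of pin2_center in the frame of pan between -0.101 and 0.101 m and y of pin2_center in the frame of pan between -0.066 and 0.066 m and z of pin2_center in the frame of pan between 0 and 0.05 m and x of coin in the frame of tray between -0.078 and 0.078 m and y of coin in the frame of tray between -0.078 and 0.078 m and z of coin in the frame of tray between 0 and 0.035 m and x of hexagon in the frame of tray between -0.078 and 0.078 m and y of hexagon in the frame of tray between -0.078 and 0.078 m and z of hexagon in the frame of tray between 0 and 0.035 m and x of oval in the frame of tray between -0.078 and 0.078 m and y of oval in the frame of tray between -0.078 and 0.078 m and z of oval in the frame of tray between 0 and 0.035 m and x of sieve_floor in the frame of pan between -0.037 and 0.002 m and y of sieve_floor in the frame of pan between -0.016 and 0.016 m and z of sieve_floor in the frame of pan between 0.058 and 0.07 m and angle between sieve_floor's own z axis and vertical below 0.08 rad and linear speed of each of coin, hexagon, oval below 0.03 m/s); the robot touches nothing.
It fails at once if a medallion moves faster than 1.8 m/s (dropped from more than about 16 cm, or thrown) (linear speed of any of coin, hexagon, oval above 1.8 m/s).
It fails at once if the pliers is shifted by more than 30 mm (distance of pliers from where it was at the start of the episode above 0.03 m).
It fails at once if the ring clamp is shifted by more than 30 mm (distance of ring_clamp from where it was at the start of the episode above 0.03 m).
It fails at once if the hammer is shifted by more than 30 mm (distance of hammer from where it was at the start of the episode above 0.03 m).
It fails at once if the brush is shifted by more than 30 mm (distance of brush from where it was at the start of the episode above 0.03 m).
It also fails if it takes over 69 s, if anything falls off the work surface, if the arm or the gripper's body presses on something with over 40 N, if the wrist force passes 120 N, or if a joint passes its speed limit or range.

## Robot

A 7-joint arm with a two-finger parallel gripper is mounted at the origin on the work surface. World frame = base frame: x ahead of the robot, y to its left, z up, the work surface at z = 0. Lengths are in m, angles in rad, forces in N, time in s.
With the tool pointing down it reaches from about 0.425 to 0.875 m from the base axis. Payload 4.7 kg.
Tool frame: the origin (TCP) lies between the finger pads; the fingertips stand 14 mm ahead of it and the grasp point (between the pads) lies 5 mm behind it; z points along the fingers, y is the line along which they close (so a half turn about z gives the same grasp; the last joint's range is limited). The gripper opens to 87 mm and grips with 3 to 60 N. Pads are 19 mm wide; open, the fingers measure 117 mm over their backs; the gripper's body (75 mm by 190 mm) begins 51 mm behind the grasp point.
Start: joints at [-1.105, 0.321, -0.07, 1.45, 0.023, 1.371, -0.057], TCP at [0.284, 0.585, 0.237] pointing down, gripper open.
Joint ranges: [-2.86, 2.86], [-0.3, 2.09], [-1.38, 1.24], [0.06, 2.45], [-1.56, 4.7], [0.09, 2.05], [-2.69, 2.69]. Speed limits (rad/s): [2.57, 2.57, 3.14, 3.14, 3.14, 3.14, 3.14].

## Interface

Orientations are given as a rotation vector (axis times angle).
In Python, from bench import get_state, get_image, camera_params, close_job gives the robot as it stands. The module is installed in compiled form; this text tells all that it offers.
- The arm moves only by the tool arm_command, never from a script. Its argument "motion" is a list of rows, each a list of 5 numbers: the finger opening in mm, from 0 to 87, then the shift along the tool's x, y, z in mm, then the turn about the tool's z in degrees. In form: [[gripper, x, y, z, spin], ...]. A call has 1 to 5 rows; each row is the pose to reach, as a shift and turn from the pose commanded when the call began, along the tool's axes at that moment; what a row does not reach only later rows make up. A row lasts 1/12 s, in which the tool goes at most 41.7 mm and 7.16 degrees, less where a joint would pass 70% of its speed; a pose out of reach is approached as far as the arm can. A call with a gripper value outside its range is refused whole. The fingers move at their own pace and stop on an object; "newtons" is the grip in N (left out, the last holds). Time passes only in rows, so rows that repeat a pose let the fingers close. It gives the time, the measured TCP pose, the force, the opening and the grip force at its end, in the units of the state.
- get_state(): the state, without advancing time (a new reading comes with each control period).
- get_image(name): name is "side" or "top" or "wrist"; returns (picture, depth): 420x560x3 uint8, red, green, blue; 420x560 float32, m along the optical axis (not along the pixel's ray), 0 where there is no reading.
- camera_params(name): a dict with "intrinsics" (3x3 intrinsics, pixels), "extrinsics" (4x4, takes a point from camera to world coordinates). Camera axes: x right, y down, z forward; pixel columns grow to the right and rows downward; lengths in m; the calibration is good to about 2 mm. A picture is of the moment at which its call begins: read the wrist's pose just before it. camera_params takes no time and is no camera call; for the wrist camera it gives the pose at the moment of the call.
- close_job(): hands the job in; it is judged then, once.
The state is a dict: "time": time; "joint_positions": joint angles; "qd": joint speeds; "joint_torque": joint torques, N m; "position": TCP position; "tool_rot": TCP orientation; "ft_force": force on the tool from outside, world axes, zero at the start; "torque": the same for the moment, N m; "grip_width": opening from 0.0 (shut) to 1.0 (fully open); "grip_force": force on a finger pad.
Only numpy, scipy, OpenCV 4.12 (cv2) and the standard library are available. Lean on these libraries where they do the work, as an engineer would, in place of code of your own. Each camera call takes 0.05 s, during which the arm holds its last target. There are 200 camera calls.

## Working session

There is one attempt and no reset: what is moved stays moved. The work goes in short steps, Python scripts to look and compute and a tool call to move; the robot and the scene stay as the last step left them, time stands still between calls to the robot, and variables do not carry over. Pictures are saved under pics/ and viewed, at most 10 in all, crops included, and the job is handed in when it is done.

Besides the shell and the picture viewer there is one more tool, called after "Emit:" as name([rows], argument=value, ...), one row to a line, values as JSON. arm_command: Moves the arm, as the interface text tells. Its arguments: {"type":"object","properties":{"motion":{"type":"array"},"newtons":{"type":"number"}},"required":["motion"]}

```bash
mkdir -p pics; python3 - <<'E'
from bench import *
import cv2,numpy as np
s=get_state();print({k:np.round(v,3) for k,v in s.items()})
for n in("side","top"):
    im,d=get_image(n);cv2.imwrite(f"pics/{n}0.png",im[:,:,::-1]);np.savez(f"{n}0.npz",im=im,d=d)
    p=camera_params(n);print(n,np.round(p["intrinsics"],1).tolist(),np.round(p["extrinsics"],3).tolist(),(d>0).mean())
E
```

```text
{'time': np.float64(0.0), 'joint_positions': array([-1.105,  0.322, -0.07 ,  1.452,  0.023,  1.371, -0.057]), 'qd': array([-0.   ,  0.   ,  0.002, -0.001, -0.001, -0.001, -0.   ]), 'joint_torque': array([-0.0000e+00, -4.9129e+01, -4.0400e-01, -3.1254e+01, -6.4000e-02,
        4.4000e-02,  0.0000e+00]), 'position': array([0.284, 0.584, 0.235]), 'tool_rot': array([-7.040e-01, -3.061e+00,  3.000e-03]), 'ft_force': array([ 0.473,  0.191, -0.479]), 'torque': array([-0.032, -0.012, -0.024]), 'grip_force': np.float64(0.0), 'grip_width': np.float64(1.003)}
side [[434.8, 0.0, 284.9], [0.0, 434.8, 215.5], [0.0, 0.0, 1.0]] [[0.998, -0.041, 0.046, 0.453], [-0.061, -0.618, 0.784, -0.755], [-0.004, -0.785, -0.619, 0.774], [0.0, 0.0, 0.0, 1.0]] 0.9960034013605442
top [[538.4, 0.0, 282.3], [0.0, 538.4, 207.4], [0.0, 0.0, 1.0]] [[-0.005, -0.974, 0.227, 0.228], [-1.0, 0.005, -0.001, 0.099], [0.0, -0.227, -0.974, 1.39], [0.0, 0.0, 0.0, 1.0]] 0.9960204081632653
```

View pics/top0.png

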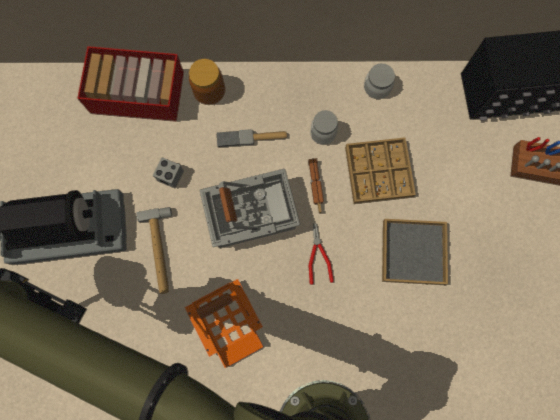

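View pics/side0.png

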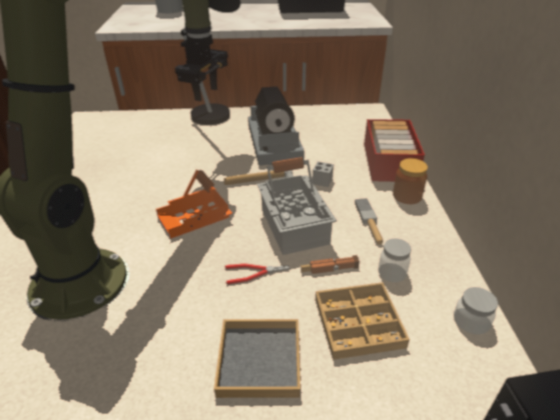

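The top view shows the pan and sieve at about (250,208), with the grip at (228,202) and the snout pointing right (world -y). The plain tray is at (416,252), the divided one at (380,170), and the orange look-alike at (225,322). The side view shows the same layout.

```bash
cat > h.py <<'E'
import numpy as np,cv2
from bench import *
from scipy.spatial.transform import Rotation as R
def world(d,p):
    K=p["intrinsics"];v,u=np.mgrid[:d.shape[0],:d.shape[1]]
    c=np.stack([(u-K[0,2])/K[0,0]*d,(v-K[1,2])/K[1,1]*d,d],-1)
    return c@p["extrinsics"][:3,:3].T+p["extrinsics"][:3,3]
def rect(m,W,z):
    pts=W[m][:,:2]; r=cv2.minAreaRect((pts*1000).astype(np.float32)); return r
E
python3 - <<'E'
from h import *
for n in("top","side"):
    f=np.load(n+"0.npz");im,d=f["im"],f["d"];W=world(d,camera_params(n))
    hsv=cv2.cvtColor(im,cv2.COLOR_RGB2HSV)
    X,Y,Z=W[...,0],W[...,1],W[...,2]
    near=(X>.4)&(X<.75)&(Y>0.02)&(Y<.32)
    print(n,"bench z",np.median(Z[(X>.3)&(X<.8)&(abs(Z)<.02)]))
    m=near&(Z>.13)&(Z<.22);print("high",m.sum())
    g=m&(hsv[...,1]>110)
    if g.sum()>20:
        q=W[g];print("grip n",len(q),"mean",q.mean(0).round(4),"min",q.min(0).round(3),"max",q.max(0).round(3));print(cv2.minAreaRect((q[:,:2]*1000).astype(np.float32)))
    m=near&(Z>.08)&(Z<.097)
    k,l,st,_=cv2.connectedComponentsWithStats(m.astype(np.uint8));i=1+st[1:,4].argmax();print("pan rim",rect(l==i,W,0),W[l==i][:,2].mean())
    m=(Z>.02)&(Z<.036)&(X>.25)&(X<.75)&(Y>-.35)&(Y<.0)
    k,l,st,_=cv2.connectedComponentsWithStats(m.astype(np.uint8))
    for i in range(1,k):
        if st[i,4]>150: print("rim",st[i],rect(l==i,W,0),W[l==i][:,2].mean())
E
```

```text
top bench z 0.00017523545993880507
high 552
grip n 346 mean [0.5178 0.2236 0.1805] min [0.478 0.204 0.164] max [0.558 0.244 0.191]
((519.0679321289062, 223.85928344726562), (81.5751724243164, 24.241962432861328), 14.042675018310547)
pan rim ((532.6793823242188, 178.59872436523438), (156.24024963378906, 222.91078186035156), 14.410314559936523) 0.08951139376722188
rim [346 137  70  66 994] ((649.1246337890625, -162.15728759765625), (163.93930053710938, 161.74449157714844), 6.328210830688477) 0.02707306781766619
rim [383 219  65  66 649] ((430.45318603515625, -242.788330078125), (162.94956970214844, 161.324951171875), 86.44701385498047) 0.02851645220303675
side bench z -0.0003755970070157266
high 506
grip n 240 mean [0.5151 0.2196 0.1768] min [0.478 0.204 0.163] max [0.553 0.236 0.187]
((514.8990478515625, 219.20628356933594), (79.6751937866211, 18.37548065185547), 15.16116714477539)
pan rim ((530.4989013671875, 177.55001831054688), (155.04368591308594, 224.56234741210938), 13.587676048278809) 0.08889951059137903
rim [ 315  282   95   72 1640] ((646.5558471679688, -161.43016052246094), (162.16030883789062, 163.6595001220703), 6.488337993621826) 0.025873687088561005
rim [ 213  319   87   74 1147] ((427.8543701171875, -241.0639190673828), (163.66542053222656, 160.1905517578125), 86.59089660644531) 0.027288667396000235
```

```bash
cat >> h.py <<'E'
def togo(target,yaw_y_deg=None):
    "shift in tool axes (mm) from the present pose to a world point, and spin so tool y lies along yaw (mod 180)"
    s=get_state();M=R.from_rotvec(s["tool_rot"]).as_matrix()
    sh=M.T@(np.array(target)-s["position"])*1000
    out=["t",round(float(s["time"]),2),"shift",sh.round(1).tolist()]
    if yaw_y_deg is not None:
        a=np.radians(yaw_y_deg);v=M.T@[np.cos(a),np.sin(a),0]
        sp=np.degrees(np.arctan2(-v[0],v[1]));sp=(sp+90)%180-90;out+=["spin",round(float(sp),1)]
    print(*out); return s
E
python3 - <<'E'
from h import *
s=togo([.519,.2235,.30],-76)
print(R.from_rotvec(s["tool_rot"]).as_matrix().round(3).tolist())
p=camera_params("wrist");print(np.round(p["extrinsics"],3).tolist(),np.round(p["intrinsics"],0).tolist())
E
```

```text
t 0.1 shift [-369.3, -222.0, -64.0] spin -39.9
[[-0.9, 0.437, -0.001], [0.437, 0.9, -0.002], [-0.0, -0.002, -1.0]]
[[0.435, 0.866, 0.247, 0.216], [0.9, -0.419, -0.119, 0.616], [-0.0, 0.274, -0.962, 0.383], [0.0, 0.0, 0.0, 1.0]] [[314.0, 0.0, 280.0], [0.0, 314.0, 207.0], [0.0, 0.0, 1.0]]
```

Emit:
arm_command([
  [87,-35,-21,-13,-4],
  [87,-70,-42,-26,-8],
  [87,-105,-63,-39,-12],
  [87,-140,-84,-52,-16],
  [87,-170,-102,-64,-20],
], newtons=20)

```text
time: 0.52
position: [0.3928, 0.4168, 0.3005]
tool_rot: [-0.156, -3.137, 0.001]
ft_force: [-0.2, -0.1, -0.3]
grip_width: 1.001
grip_force: 0.0
```

```bash
python3 -c "
from h import *
togo([.519,.2235,.30],-76)"
```

```text
t 0.52 shift [-144.7, -179.9, 0.6] spin -19.7
```

Emit:
arm_command([
  [87,-25,-31,0,-4],
  [87,-50,-62,0,-8],
  [87,-75,-93,0,-12],
  [87,-100,-124,0,-16],
  [87,-125,-155,0,-20],
])

```text
time: 0.93
position: [0.5012, 0.2499, 0.3003]
tool_rot: [0.391, -3.117, 0.0]
ft_force: [0.9, -0.0, 0.4]
grip_width: 0.999
grip_force: 0.0
```

```bash
python3 - <<'E'
from h import *
togo([.519,.2235,.30],-76)
p=camera_params("wrist");im,d=get_image("wrist");cv2.imwrite("pics/w1.png",im[:,:,::-1]);np.savez("w1.npz",im=im,d=d,E=p["extrinsics"],K=p["intrinsics"])
W=world(d,p);hsv=cv2.cvtColor(im,cv2.COLOR_RGB2HSV)
X,Y,Z=np.moveaxis(W,-1,0)
g=(Z>.14)&(Z<.2)&(X>.45)&(X<.58)&(Y>.17)&(Y<.28)&(hsv[...,1]>100)
print(g.sum(),cv2.minAreaRect((W[g][:,:2]*1000).astype(np.float32)),W[g].min(0),W[g].max(0))
E
```

```text
t 0.93 shift [-10.7, -29.9, 0.3] spin 0.3
1902 ((526.862060546875, 224.6028289794922), (95.64334869384766, 27.23903465270996), 10.791604995727539) [0.47933588 0.20319196 0.14061436] [0.57620588 0.24250319 0.18734823]
```

View pics/w1.png

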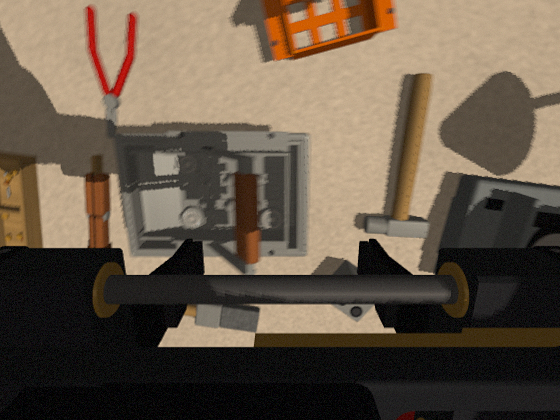

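Emit:
arm_command([
  [87,-6,-16,30,0],
  [87,-11,-30,65,0],
  [87,-11,-30,100,0],
  [87,-11,-30,133,0],
  [87,-11,-30,133,0],
])

```text
time: 1.4
position: [0.5141, 0.2231, 0.1601]
tool_rot: [0.383, -3.106, 0.007]
ft_force: [-2.1, -0.4, -1.4]
grip_width: 1.003
grip_force: 0.0
```

Emit:
arm_command([
  [34,0,0,0,0],
  [34,0,0,0,0],
  [34,0,0,0,0],
  [34,0,0,0,0],
  [34,0,0,0,0],
], newtons=5)

```text
time: 1.82
position: [0.5196, 0.226, 0.1695]
tool_rot: [-0.386, 3.115, 0.002]
ft_force: [-0.5, -0.7, 0.5]
grip_width: 0.707
grip_force: 0.0
```

```bash
python3 - <<'E'
from h import *
s=togo([.519,.2235,.167],-76);print(s["grip_width"]*87,s["grip_force"],s["ft_force"])
im,d=get_image("side");a=cv2.resize(im[150:270,220:380],None,fx=4,fy=4,interpolation=2)
cv2.imwrite("pics/s2.png",a[:,:,::-1])
E
```

```text
t 1.82 shift [1.2, -2.3, 2.5] spin 0.1
61.49564837241283 0.0 [-0.52638657 -0.66295743  0.49235137]
```

View pics/s2.png

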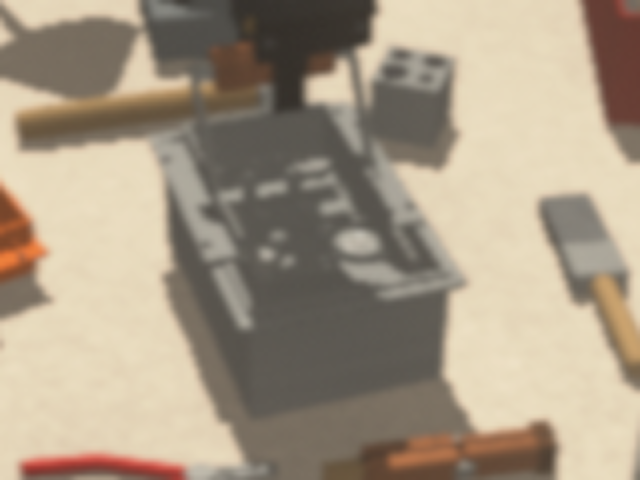

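The crop shows the fingers straddling the wooden grip at (270,75) and the pieces still in the sieve. Next I close gently.

Emit:
arm_command([
  [0,1,-2,2,0],
  [0,1,-2,2,0],
  [0,1,-2,2,0],
  [0,1,-2,2,0],
  [0,1,-2,2,0],
], newtons=5)

```text
time: 2.28
position: [0.5181, 0.2232, 0.1656]
tool_rot: [0.386, -3.118, -0.0]
ft_force: [-0.4, -0.0, -0.5]
grip_width: 0.312
grip_force: 5.0
```

Emit:
arm_command([
  [0,0,0,0,0],
  [0,0,0,0,0],
  [0,0,0,0,0],
  [0,0,0,0,0],
  [0,0,0,0,0],
])

```text
time: 2.7
position: [0.5182, 0.2232, 0.1656]
tool_rot: [-0.386, 3.118, 0.0]
ft_force: [-0.7, -0.8, 0.6]
grip_width: 0.306
grip_force: 5.0
```

Emit:
arm_command([
  [0,0,0,0,0],
])

```text
time: 2.78
position: [0.5181, 0.2232, 0.1656]
tool_rot: [0.386, -3.118, -0.0]
ft_force: [-0.9, 0.8, -0.4]
grip_width: 0.308
grip_force: 5.0
```

Emit:
arm_command([
  [0,0,0,0,0],
  [0,0,0,0,0],
  [0,0,0,0,0],
], newtons=30)

```text
time: 3.03
position: [0.5182, 0.2231, 0.1657]
tool_rot: [-0.386, 3.118, -0.0]
ft_force: [-1.3, 0.4, 1.4]
grip_width: 0.291
grip_force: 29.7
```

Emit:
arm_command([
  [0,0,0,0,0],
  [0,0,0,0,0],
  [0,0,0,0,0],
], newtons=60)

```text
time: 3.28
position: [0.5183, 0.2229, 0.166]
tool_rot: [-0.386, 3.118, -0.001]
ft_force: [-2.3, -1.6, 5.0]
grip_width: 0.281
grip_force: 59.2
```

Emit:
arm_command([
  [0,0,0,-4,0],
  [0,0,0,-8,0],
  [0,0,0,-8,0],
])

```text
time: 3.53
position: [0.5182, 0.2235, 0.1736]
tool_rot: [-0.385, 3.118, 0.002]
ft_force: [0.8, -0.9, -2.8]
grip_width: 0.256
grip_force: 83.5
```

```bash
cat >> h.py <<'E'
def tilt(show=None):
    "rake of the wooden grip and plane of the sieve flanges seen by top camera"
    s=get_state();p=camera_params("top");im,d=get_image("top");W=world(d,p)
    M=R.from_rotvec(s["tool_rot"]).as_matrix()
    L=(W-s["position"]);y=M[:,1]; sx=y if y[1]<0 else -y
    sy=np.cross([0,0,1],sx)
    a=np.stack([L@sx,L@sy,W[...,2]],-1)
    m=(a[...,0]>-.05)&(a[...,0]<.12)&(abs(a[...,1])>.051)&(abs(a[...,1])<.074)&(a[...,2]>.06)
    q=a[m]
    for it in range(6):
        c=np.linalg.lstsq(np.c_[q[:,0],np.ones(len(q))],q[:,2],rcond=None)[0]
        r=q[:,2]-np.c_[q[:,0],np.ones(len(q))]@c;q=q[abs(r)<max(.006,2*r.std()*.8)]
    print("flange n",len(q),"nose-down deg",round(float(-np.degrees(np.arctan(c[0]))),1),"z at grip x, +.1:",round(float(c[1]),4),round(float(c[1]+.1*c[0]),4),"width",round(87*float(s["grip_width"]),1),"t",round(float(s["time"]),2))
    if show: cv2.imwrite(show,im[:,:,::-1])
    return im,a
E
python3 -c "
from h import *
tilt()"
```

```text
flange n 599 nose-down deg 75.7 z at grip x, +.1: 0.5721 0.1789 width 22.3 t 3.53
```

```bash
sed -i 's/p=camera_params("top");im,d=get_image("top")/p=camera_params(cam);im,d=get_image(cam)/; s/def tilt(show=None)/def tilt(show=None,cam="side",zlo=-.12,zhi=-.03)/; s/(a\[...,2\]>.06)$/(a[...,2]>s["position"][2]+zlo)\&(a[...,2]<s["position"][2]+zhi)/' h.py
python3 - <<'E'
from h import *
im,a=tilt("pics/s3.png")
s=get_state();print(s["grip_width"]*87,s["time"])
for x0 in np.arange(-.05,.12,.02):
    for sg in(-1,1):
        m=(abs(a[...,0]-x0)<.01)&(sg*a[...,1]>.058)&(sg*a[...,1]<.074)&(a[...,2]>.05)&(a[...,2]<.16)
        print(round(x0,2),sg,m.sum(),np.median(a[m][:,2]).round(4) if m.any() else 0,end=" | ")
E
```

```text
flange n 526 nose-down deg 6.6 z at grip x, +.1: 0.1004 0.0889 width 21.7 t 3.58
22.023043837064595 3.6333
-0.05 -1 20 0.1033 | -0.05 1 10 0.1044 | -0.03 -1 33 0.1032 | -0.03 1 15 0.1026 | -0.01 -1 32 0.1009 | -0.01 1 11 0.101 | 0.01 -1 41 0.0987 | 0.01 1 12 0.0994 | 0.03 -1 39 0.0978 | 0.03 1 20 0.0969 | 0.05 -1 41 0.0955 | 0.05 1 26 0.0954 | 0.07 -1 40 0.093 | 0.07 1 37 0.0926 | 0.09 -1 41 0.0869 | 0.09 1 54 0.0853 | 0.11 -1 34 0.0853 | 0.11 1 40 0.0817 |
```

View pics/s3.png

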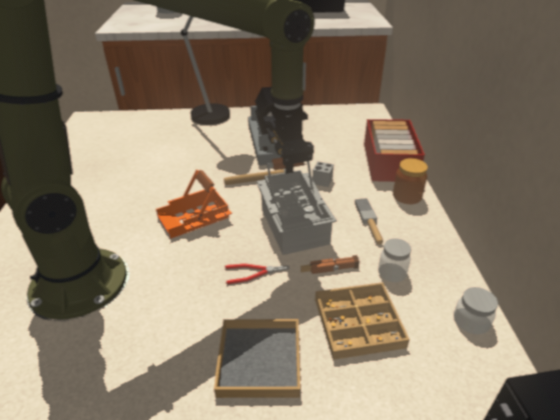

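The side view shows the sieve lifted about 8 mm at the back, nosed down about 5° with its front flanges on the rim. I'll lower it level again and shake it within its play.

Emit:
arm_command([
  [0,0,0,4,0],
  [0,0,0,7,0],
  [0,0,8,7,0],
  [0,0,-8,7,0],
  [0,0,8,7,0],
], newtons=20)

```text
time: 4.05
position: [0.5187, 0.2265, 0.1674]
tool_rot: [-0.378, 3.116, -0.005]
ft_force: [2.3, -4.7, -2.1]
grip_width: 0.283
grip_force: 31.1
```

Emit:
arm_command([
  [0,0,-16,0,0],
  [0,0,0,0,0],
  [0,0,-16,0,0],
  [0,8,-8,0,0],
  [0,-8,-8,0,0],
])

```text
time: 4.47
position: [0.5217, 0.226, 0.1666]
tool_rot: [0.387, -3.112, -0.001]
ft_force: [-4.7, -0.3, 2.1]
grip_width: 0.288
grip_force: 31.2
```

Emit:
arm_command([
  [0,16,0,0,0],
  [0,0,0,0,0],
  [0,16,8,0,0],
  [0,8,-8,0,0],
  [0,8,8,0,0],
])

```text
time: 4.88
position: [0.5177, 0.2263, 0.1665]
tool_rot: [-0.377, 3.118, -0.006]
ft_force: [2.5, -3.7, -2.3]
grip_width: 0.288
grip_force: 29.3
```

```bash
python3 - <<'E'
from h import *
im,a=tilt();togo([.519,.2235,.167],-76)
top,_=get_image("top")
A=cv2.resize(im[160:250,245:345],(600,540),interpolation=2);cv2.imwrite("pics/s4.png",A[:,:,::-1])
E
```

```text
flange n 467 nose-down deg 2.4 z at grip x, +.1: 0.0945 0.0904 width 25.0 t 4.88
t 4.93 shift [-1.3, -9.4, -0.9] spin 0.1
```

View pics/s4.png

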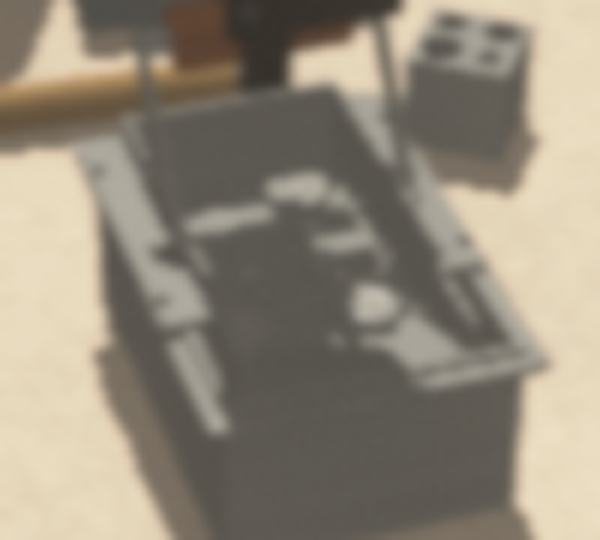

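Emit:
arm_command([
  [0,0,-18,0,0],
  [0,0,-18,0,0],
  [0,0,2,0,0],
  [0,0,2,0,0],
  [0,0,-18,0,0],
])

```text
time: 5.4
position: [0.5184, 0.2208, 0.1668]
tool_rot: [0.399, -3.116, -0.01]
ft_force: [-1.7, 6.6, 5.6]
grip_width: 0.288
grip_force: 29.3
```

Emit:
arm_command([
  [0,9,8,0,0],
  [0,9,8,0,0],
  [0,-9,8,0,0],
  [0,-9,8,0,0],
  [0,9,8,0,0],
])

```text
time: 5.82
position: [0.5129, 0.2202, 0.1667]
tool_rot: [-0.385, 3.113, 0.001]
ft_force: [1.9, 0.0, 0.5]
grip_width: 0.289
grip_force: 29.4
```

Emit:
arm_command([
  [0,-18,8,0,0],
  [0,-18,8,0,0],
  [0,0,-8,0,0],
  [0,0,-8,0,0],
  [0,-9,0,0,0],
])

```text
time: 6.23
position: [0.5178, 0.2189, 0.1667]
tool_rot: [0.381, -3.117, 0.002]
ft_force: [-0.7, -2.3, -1.9]
grip_width: 0.287
grip_force: 29.4
```

```bash
cat >> h.py <<'E'
def heights(cams=("side",)):
    "height map over the sieve floor in mm, sieve axes about the floor centre, levelled by the flanges"
    s=get_state();out=[]
    for cam in cams:
        im,a=tilt(cam=cam)
        x=(a[...,0]-.029);y=a[...,1];z=a[...,2]
        m=(abs(y)<.05)&(x>-.07)&(x<.11)&(z<.125)&(z>0)
        g=[[ -99]*13 for _ in range(23)]
        for xx,yy,zz in zip(x[m],y[m],z[m]):
            i,j=int((xx+.07)/.008),int((yy+.052)/.008)
            if i<23 and j<13: g[i][j]=max(g[i][j],int(zz*1000-65))
        print(cam,"rows x from -66 to 110 step 8; cols y -48..48")
        for i,r in enumerate(g): print(-66+8*i,r)
    return im
E
python3 - <<'E'
from h import *
im=heights(("side","top"))
g=np.clip((im/255.)**.5*255,0,255).astype(np.uint8)
E
```

```text
flange n 477 nose-down deg 2.8 z at grip x, +.1: 0.0949 0.09 width 25.0 t 6.23
side rows x from -66 to 110 step 8; cols y -48..48
-66 [45, 43, 42, 45, 45, 41, 45, 41, 43, 46, 42, 41, 45]
-58 [-99, -99, 3, 3, 3, -59, -61, 5, 4, 2, -61, 1, 41]
-50 [-99, -99, -99, 3, 3, -99, -99, -99, 3, 1, -99, 1, 42]
-42 [-99, -99, 1, 2, 2, 8, 8, 9, 8, 1, 1, 4, 45]
-34 [-99, -99, 3, 4, 4, 9, 12, 9, 10, 4, 3, 3, 43]
-26 [-99, -99, -99, 3, 10, 10, 10, 10, 10, 1, -99, 1, 42]
-18 [-99, -99, -99, 1, 2, 9, 10, 8, 1, -1, -99, 1, 42]
-10 [-99, -99, 0, 2, 2, 1, 9, 2, 2, 0, 1, 4, 46]
-2 [-99, -99, 1, 2, 4, 2, 2, 2, 2, 2, 2, 1, 41]
6 [-99, -99, 4, 2, 1, 2, 0, 2, 2, 0, -99, 2, 42]
14 [-99, -99, -99, 1, 0, -99, -99, 0, 1, 0, -99, 0, 43]
22 [-99, -99, 0, 1, 2, 0, 1, 2, 1, 0, 1, 0, 40]
30 [-99, -99, 1, 1, 0, 1, 0, 2, 3, 1, 0, 3, 43]
38 [-99, 8, 8, 7, 0, 0, 2, 4, -99, 0, 3, 0, 42]
46 [-99, 8, 8, 6, 1, 6, 6, 7, 7, -99, -99, 0, 38]
54 [-99, 5, 8, 7, 0, 7, 9, 9, 8, 9, -1, -3, 39]
62 [-99, 8, 6, 7, 2, 7, 9, 9, 9, 4, 1, 1, 41]
70 [-99, 3, 1, 2, 2, 3, 3, 8, 3, 3, 3, 4, 31]
78 [-99, 5, 6, 5, 5, 6, 4, 7, 5, 6, 7, 5, 30]
86 [
[... 1144 characters left out ...]
, -99, -99, -99, -99, -99, -99, -99, -99, -99, -99, -99]
30 [-99, -99, -99, -99, -99, -99, -99, -99, -99, -99, -99, -99, -99]
38 [-99, -99, -99, -99, -99, -99, -99, -99, -99, -99, -99, -99, -99]
46 [-99, -99, -99, 8, 3, 0, 10, 6, -63, -99, -99, -99, -99]
54 [41, 8, 12, 12, 0, 9, 10, 7, -99, -99, -99, -99, -99]
62 [42, 4, 10, 7, 0, 5, 8, -64, -99, -99, -99, -99, -99]
70 [31, 5, 6, 2, 6, 9, 3, 7, -99, -99, -99, -99, -99]
78 [33, 9, 4, 8, 8, 11, 8, 7, 8, 11, 8, 9, 33]
86 [31, 10, 14, 16, 12, 12, 10, 11, 10, 10, 14, 8, 11]
94 [31, 14, 16, 15, 13, 14, 14, 14, 11, 14, 14, 17, 14]
102 [31, 18, 16, 21, 18, 19, 16, 15, 14, 17, 16, 19, 15]
110 [28, 8, 16, -99, 12, -99, -99, 12, -99, -99, 10, -99, -99]
```

The height map shows exactly three raised blobs, each 7–10 mm high and medallion-sized, at sieve (-26,0), (54,4) and (50,-36). Nothing is 14 mm high. I'll confirm with one brightened crop.

```bash
python3 - <<'E'
from h import *
im,d=get_image("side")
c=cv2.resize(im[165:245,250:345],(760,600),interpolation=cv2.INTER_CUBIC)
c=np.clip((np.clip(c.astype(float)-20,0,None)/140)**.5*255,0,255).astype(np.uint8);cv2.imwrite("pics/s5.png",c[:,:,::-1])
E
```

View pics/s5.png

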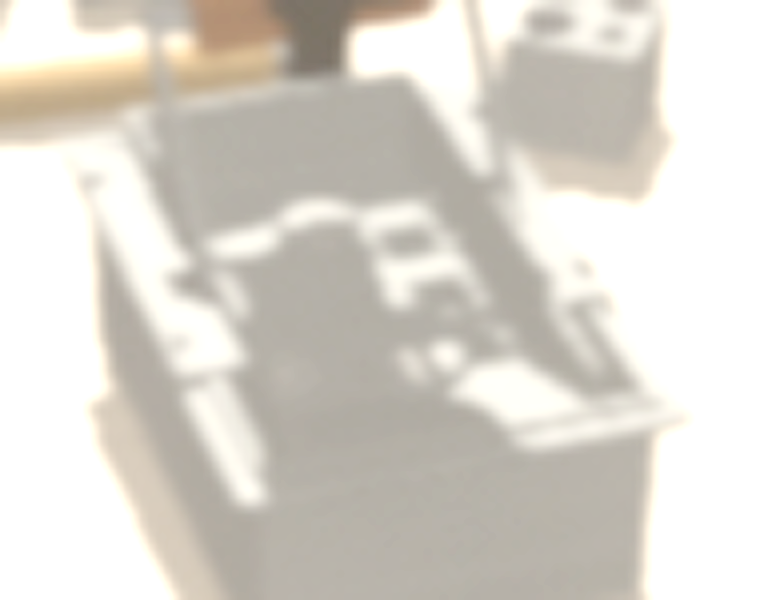

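All media appear to be through. I'll grip hard and lift the back slowly with the nose resting on the rim, so the medallions creep forward.

Emit:
arm_command([
  [0,0,0,0,0],
  [0,0,0,-4,0],
  [0,0,0,-8,0],
  [0,0,0,-12,0],
  [0,0,0,-16,0],
], newtons=60)

```text
time: 6.8
position: [0.518, 0.2197, 0.1817]
tool_rot: [0.384, -3.116, 0.004]
ft_force: [0.9, -1.8, -4.9]
grip_width: 0.247
grip_force: 68.2
```

Emit:
arm_command([
  [0,0,0,-4,0],
  [0,0,0,-8,0],
  [0,0,0,-12,0],
  [0,0,0,-12,0],
  [0,0,0,-12,0],
])

```text
time: 7.22
position: [0.5196, 0.2227, 0.1969]
tool_rot: [-0.386, 3.114, 0.004]
ft_force: [-0.5, 0.2, 5.8]
grip_width: 0.199
grip_force: 69.9
```

```bash
python3 - <<'E'
from h import *
heights(); togo([.519,.2235,.167],-76)
E
```

```text
flange n 522 nose-down deg 21.0 z at grip x, +.1: 0.1146 0.0762 width 17.4 t 7.22
side rows x from -66 to 110 step 8; cols y -48..48
-66 [-99, -99, 36, 37, 36, 44, 46, 45, 41, 39, 38, 37, 56]
-58 [-99, -99, -99, 32, 35, 43, 41, 43, 42, 28, -99, 32, 54]
-50 [-99, -99, 25, 28, 31, 37, 37, 39, 36, 27, 27, 31, 58]
-42 [-99, 27, 29, 25, 26, 36, 35, 28, 27, 28, 24, 29, 58]
-34 [-99, 25, -99, 25, 24, 24, 24, 22, 23, 25, -99, 23, 59]
-26 [-99, -99, -99, 18, 20, -99, -99, 20, 22, 16, -99, 18, 58]
-18 [57, 17, 16, 16, 19, 14, 13, 14, 17, 14, 14, 16, 58]
-10 [-99, -99, 14, 15, 14, 14, 16, 14, 13, 13, 13, 14, 57]
-2 [-99, 13, 14, 10, 10, 4, -60, 11, 13, 6, -61, 9, 56]
6 [-99, 14, 12, 11, 6, -61, -56, 10, 7, 3, -59, 4, 49]
14 [-99, 15, 11, 12, 2, 11, 11, 11, 10, 2, 2, 3, 48]
22 [-99, 11, 12, 9, 2, 8, 10, 10, 10, 10, 3, 3, 42]
30 [-99, 9, 8, 0, 0, 9, 10, 11, 12, 2, 3, 1, 41]
38 [25, 0, 1, 1, 1, 1, 6, 7, 6, 0, 0, 2, 26]
46 [22, 1, 1, 0, 2, 0, 2, 1, 2, 3, 1, 0, 24]
54 [18, 1, -1, 1, 0, 1, 0, 0, 1, 0, 0, 0, 21]
62 [14, 2, 1, 0, 0, 2, 0, 0, 0, 0, 1, 0, 17]
70 [-99, -99, -99, -99, -99, -99, -99, -99, -99, -99, -99, -99, -99]
78 [-99, -99, -99, -99, -99, -99, -99, -99, -99, -99, -99, -99, -99]
86 [-99, -99, -99, -99, -99, -99, -99, -99, -99, -99, -99, -99, -99]
94 [-99, -99, -99, -99, -99, -99, -99, -99, -99, -99, -99, -99, -99]
102 [-99, -99, -99, -99, -99, -99, -99, -99, -99, -99, -99, -99, -99]
110 [-99, -99, -99, -99, -99, -99, -99, -99, -99, -99, -99, -99, -99]
t 7.27 shift [0.5, 0.8, 29.8] spin 0.2
```

Emit:
arm_command([
  [0,0,8,0,0],
  [0,0,-8,0,0],
  [0,0,8,0,0],
  [0,0,-8,0,0],
  [0,0,8,0,0],
])

```text
time: 7.68
position: [0.5208, 0.2269, 0.2008]
tool_rot: [-0.379, 3.109, 0.001]
ft_force: [2.8, -8.2, 9.8]
grip_width: 0.168
grip_force: 60.2
```

Emit:
arm_command([
  [0,0,-16,0,0],
  [0,0,0,0,0],
  [0,0,-16,0,0],
  [0,0,0,0,0],
  [0,0,-8,0,0],
])

```text
time: 8.1
position: [0.5221, 0.2277, 0.2022]
tool_rot: [-0.392, 3.103, 0.012]
ft_force: [-3.9, 3.8, 33.9]
grip_width: 0.155
grip_force: 59.4
```

```bash
python3 - <<'E'
from h import *
heights(); togo([.519,.2235,.167],-76)
E
```

```text
flange n 447 nose-down deg 29.9 z at grip x, +.1: 0.1149 0.0572 width 13.5 t 8.1
side rows x from -66 to 110 step 8; cols y -48..48
-66 [-99, 40, 42, 44, 43, 40, 41, 43, 43, 41, 40, 41, 55]
-58 [-99, 39, 39, 37, 39, 38, 35, 39, 37, 39, 38, 37, 58]
-50 [-99, -99, -99, 32, 29, 27, -99, 31, 33, 31, -99, 33, 57]
-42 [-99, -99, 22, 23, 28, -99, 23, 29, 28, 23, 23, 24, 58]
-34 [-99, 21, 22, 19, 23, 23, 27, 26, 22, 23, 21, 22, 59]
-26 [-99, 20, 17, 18, 20, 26, 25, 25, 24, 15, 14, 18, 55]
-18 [-99, 15, 14, 11, 13, 21, 20, 20, 18, 12, -59, 12, 59]
-10 [-99, 14, 17, 13, 9, 17, 15, 16, 9, 7, 5, 12, 58]
-2 [14, 12, 11, 10, 1, 10, 11, 14, 10, 7, 2, 2, 51]
6 [7, 11, 10, 8, 0, 6, 10, 10, 8, 0, 1, 1, 46]
14 [-99, 0, 0, -1, 0, 7, 7, 6, 6, 0, -1, 0, 44]
22 [-3, -2, -2, -2, -2, -4, -3, -4, -3, -3, -2, -1, 21]
30 [-4, -4, -4, -4, -5, -6, -3, -4, -3, -4, -3, -5, 15]
38 [-5, -7, -6, -3, -6, -4, -5, -9, -6, -8, -8, -4, 14]
46 [-99, -99, -99, -99, -99, -99, -99, -99, -99, -99, -99, -99, 6]
54 [-99, -99, -99, -99, -99, -99, -99, -99, -99, -99, -99, -99, -99]
62 [-99, -99, -99, -99, -99, -99, -99, -99, -99, -99, -99, -99, -99]
70 [-99, -99, -99, -99, -99, -99, -99, -99, -99, -99, -99, -99, -99]
78 [-99, -99, -99, -99, -99, -99, -99, -99, -99, -99, -99, -99, -99]
86 [-99, -99, -99, -99, -99, -99, -99, -99, -99, -99, -99, -99, -99]
94 [-99, -99, -99, -99, -99, -99, -99, -99, -99, -99, -99, -99, -99]
102 [-99, -99, -99, -99, -99, -99, -99, -99, -99, -99, -99, -99, -99]
110 [-99, -99, -99, -99, -99, -99, -99, -99, -99, -99, -99, -99, -99]
t 8.15 shift [4.6, -1.9, 35.8] spin 0.2
```

Emit:
arm_command([
  [0,0,0,-4,0],
  [0,0,0,-10,0],
  [0,0,0,-18,0],
  [0,0,0,-26,0],
  [0,0,0,-34,0],
])

```text
time: 8.57
position: [0.5177, 0.2213, 0.2278]
tool_rot: [0.386, -3.115, 0.001]
ft_force: [0.2, -0.2, -4.2]
grip_width: 0.158
grip_force: 59.3
```

Emit:
arm_command([
  [0,0,0,-9,0],
  [0,0,0,-18,0],
  [0,0,0,-26,0],
  [0,0,0,-31,0],
  [0,0,0,-32,0],
])

```text
time: 8.98
position: [0.5192, 0.2215, 0.2621]
tool_rot: [-0.386, 3.116, 0.001]
ft_force: [0.4, 0.4, -4.7]
grip_width: 0.154
grip_force: 59.3
```

```bash
python3 - <<'E'
from h import *
heights(); togo([.415,-.185,.28],-76)
E
```

```text
flange n 439 nose-down deg 33.4 z at grip x, +.1: 0.1724 0.1065 width 13.4 t 8.98
side rows x from -66 to 110 step 8; cols y -48..48
-66 [-99, -99, -59, -60, -59, -60, -61, -59, -58, -61, -59, -62, -60]
-58 [-99, -99, -99, -58, -61, -61, -60, -61, -60, -60, -59, -59, -58]
-50 [-99, -99, -61, -58, -59, -60, -59, -59, -59, -61, -60, -58, -60]
-42 [-99, -99, -61, -61, -59, -59, -59, -58, -61, -57, -60, -61, -60]
-34 [-99, -99, -62, -59, -61, -58, -59, -59, -59, -60, -60, -61, -60]
-26 [-99, -99, -62, -61, -60, -60, -60, -60, -59, -60, -59, -60, -60]
-18 [-99, -99, -61, -60, -59, -61, -60, -63, -60, 56, -61, -60, -60]
-10 [-99, -99, -59, 59, 58, 57, -60, -49, -63, 58, 59, 59, 59]
-2 [56, 59, 59, 59, 59, 58, -49, -47, -52, 58, 59, 58, -59]
6 [-99, 59, 58, 59, 58, 59, -50, -50, 54, 56, 58, 57, 58]
14 [56, 56, 55, 56, 57, 57, 59, 59, 58, 56, 56, 57, 59]
22 [53, 55, 55, 54, 54, 54, 55, 58, 54, 56, 52, 57, 57]
30 [52, 54, 53, 54, 55, 52, 54, 53, 54, 52, 53, 53, 58]
38 [-99, -99, -99, -99, 50, 51, 50, 51, 51, 50, -99, -99, 59]
46 [-99, -99, -99, -99, -99, -99, -99, -99, -99, -99, -99, -99, -99]
54 [-99, -99, -99, -99, -99, -99, -99, -99, -99, -99, -99, -99, -99]
62 [-99, -99, -99, -99, -99, -99, -99, -99, -99, -99, -99, -99, -99]
70 [-99, -99, -99, -99, -99, -99, -99, -99, -99, -99, -99, -99, -99]
78 [-99, -99, -99, -99, -99, -99, -99, -99, -99, -99, -99, -99, -99]
86 [-99, -99, -99, -99, -99, -99, -99, -99, -99, -99, -99, -99, -99]
94 [-99, -99, -99, -99, -99, -99, -99, -99, -99, -99, -99, -99, -99]
102 [-99, -99, -99, -99, -99, -99, -99, -99, -99, -99, -99, -99, -99]
110 [-99, -99, -99, -99, -99, -99, -99, -99, -99, -99, -99, -99, -99]
t 9.03 shift [200.0, -368.8, -18.9] spin 0.1
```

```bash
python3 - <<'E'
from h import *
im,a=tilt()
c=cv2.resize(im[130:250,230:370],(700,600),interpolation=cv2.INTER_CUBIC)
c=np.clip((c/220.)**.75*255,0,255).astype(np.uint8);cv2.imwrite("pics/s6.png",c[:,:,::-1])
E
```

```text
flange n 443 nose-down deg 33.3 z at grip x, +.1: 0.172 0.1062 width 13.5 t 9.03
```

View pics/s6.png

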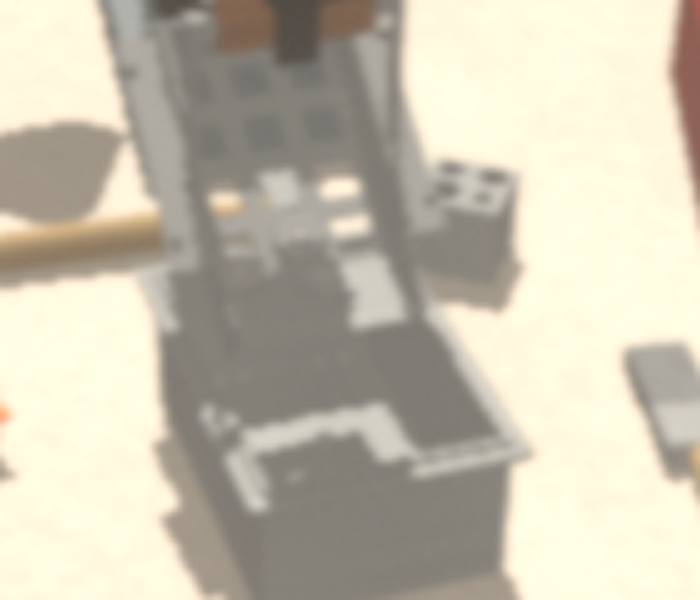

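The crop shows the sieve flush in the fingers and tipped about 34°, with no balls on its floor and something ball-like in the pan at (290,475). I'll check the medallions and media in the sieve's own frame.

```bash
cat >> h.py <<'E'
def inframe(th=35,cam="side",lo=-8):
    im,a=tilt(cam=cam);s=get_state();t=np.radians(th)
    x=a[...,0];z=a[...,2]-(s["position"][2]+.005);y=a[...,1]
    X=x*np.cos(t)-z*np.sin(t)-.029;Z=x*np.sin(t)+z*np.cos(t)+.107
    m=(abs(y)<.05)&(X>-.07)&(X<.115)&(Z<.04)&(Z>lo/1000)
    g=np.full((23,13),-99)
    for q,w,e in zip(X[m],y[m],Z[m]):
        i,j=int((q+.07)/.008),int((w+.052)/.008)
        if i<23 and j<13:g[i,j]=max(g[i,j],int(round(e*1000)))
    for i in range(23):print(-66+8*i,g[i].tolist())
    m=(a[...,2]<.045)&(a[...,2]>.012)&(x-.029-.0<.13)&(x>-.10)&(abs(y)<.062)
    k,l,st,c=cv2.connectedComponentsWithStats(m.astype(np.uint8))
    for i in range(1,k):
        if st[i,4]>4:print("in pan",np.median(a[l==i],0).round(3),st[i,4])
E
python3 -c "
from h import *
inframe()"
```

```text
flange n 433 nose-down deg 33.4 z at grip x, +.1: 0.1713 0.1054 width 13.8 t 9.08
-66 [40, 31, -99, 18, 8, -1, 2, -1, -2, -99, -99, -3, 2]
-58 [-99, -1, -99, 0, 2, 0, 0, 4, 0, -99, -99, 2, 12]
-50 [-99, -99, -99, 4, 4, -99, -99, -1, 2, -99, -99, 1, 28]
-42 [-99, -99, -99, 3, 2, -2, -99, 2, 0, -3, -99, 0, 39]
-34 [-99, -99, 3, 1, 1, 3, 4, 3, 3, 2, 2, 2, 32]
-26 [-99, -99, 3, 3, 6, 6, 3, 3, 4, 3, 0, 2, 39]
-18 [-99, -99, -99, 6, 4, -99, -99, 3, 5, -99, -99, 2, 34]
-10 [-99, -99, -99, 4, 5, -99, -99, 2, 5, -2, -99, 2, 39]
-2 [-99, 5, 3, 3, 3, 2, 2, 2, 3, 2, 3, 2, 35]
6 [-99, 2, 4, 5, 9, 2, 5, 4, 5, 5, 2, 4, 37]
14 [-99, -99, -99, 0, 3, -99, -99, 4, 5, -99, -99, 5, 37]
22 [-99, -99, -99, 7, 5, -99, -99, 4, 3, -1, -99, 2, 39]
30 [-99, 6, 4, 6, 4, 4, 5, 4, 3, 2, 3, 6, 39]
38 [-99, 4, 2, 4, 5, 11, 12, 9, 4, 4, 5, 3, 34]
46 [-99, -99, -99, 3, 11, 13, 12, 10, 9, -99, -99, 1, 37]
54 [10, 12, 12, 4, 11, 14, 12, 10, 8, 0, -99, 6, 38]
62 [13, 14, 12, 12, 6, 11, 11, 10, 8, 1, 5, 5, 40]
70 [12, 16, 15, 15, 7, 15, 13, 15, 13, 6, 7, 9, 35]
78 [15, 15, 16, 9, 10, 20, 19, 17, 16, 14, 9, 9, 34]
86 [11, 12, 14, 14, 12, 19, 19, 18, 19, 12, 11, 13, 36]
94 [15, 15, 15, 16, 15, 16, 17, 18, 16, 14, 14, 13, 39]
102 [18, 19, 20, 20, 19, 20, 17, 17, 20, 18, 18, 18, 36]
110 [18, 20, 20, 22, 21, 19, 20, 20, 21, 21, 19, 20, 36]
in pan [-0.056 -0.002  0.019] 112
in pan [0.029 0.007 0.016] 14
in pan [ 0.043 -0.019  0.014] 17
in pan [0.055 0.003 0.015] 5
in pan [ 0.145 -0.002  0.029] 429
```

All three medallions sit at the snout's base, at (48,-4), (78,0) and (64,-40), and nothing else is in the sieve. I'll carry it smoothly to the tray.

Emit:
arm_command([
  [0,1,-3,-1,0],
  [0,4,-8,-3,0],
  [0,9,-16,-6,0],
  [0,14,-26,-9,0],
  [0,21,-40,-10,0],
])

```text
time: 9.55
position: [0.5079, 0.1767, 0.2712]
tool_rot: [-0.387, 3.117, 0.001]
ft_force: [0.4, 0.6, -3.5]
grip_width: 0.153
grip_force: 59.3
```

Emit:
arm_command([
  [0,8,-15,0,0],
  [0,16,-30,0,0],
  [0,24,-45,0,0],
  [0,32,-60,0,0],
  [0,41,-75,0,0],
])

```text
time: 9.97
position: [0.486, 0.0923, 0.2705]
tool_rot: [-0.384, 3.118, 0.0]
ft_force: [0.2, -0.8, -4.8]
grip_width: 0.153
grip_force: 59.3
```

Emit:
arm_command([
  [0,8,-15,0,0],
  [0,16,-30,0,0],
  [0,24,-45,0,0],
  [0,32,-60,0,0],
  [0,41,-75,0,0],
])

```text
time: 10.38
position: [0.4642, 0.0097, 0.2705]
tool_rot: [-0.384, 3.118, 0.001]
ft_force: [-0.8, 0.3, -3.8]
grip_width: 0.154
grip_force: 59.3
```

Emit:
arm_command([
  [0,8,-15,0,0],
  [0,16,-30,0,0],
  [0,24,-45,0,0],
  [0,32,-60,0,0],
  [0,41,-75,0,0],
])

```text
time: 10.8
position: [0.4425, -0.0728, 0.2705]
tool_rot: [-0.384, 3.118, 0.001]
ft_force: [-0.8, 0.1, -3.3]
grip_width: 0.158
grip_force: 59.3
```

Emit:
arm_command([
  [0,8,-15,0,0],
  [0,16,-30,0,0],
  [0,24,-45,0,0],
  [0,32,-60,0,0],
  [0,41,-75,0,0],
])

```text
time: 11.22
position: [0.4208, -0.1554, 0.2704]
tool_rot: [-0.384, 3.117, 0.001]
ft_force: [0.7, -0.9, -3.5]
grip_width: 0.155
grip_force: 59.3
```

Emit:
arm_command([
  [0,6,-11,0,0],
  [0,10,-19,0,0],
  [0,13,-25,0,0],
  [0,15,-28,0,0],
  [0,15,-29,0,0],
])

```text
time: 11.63
position: [0.4143, -0.1858, 0.2705]
tool_rot: [-0.385, 3.118, 0.001]
ft_force: [1.0, 1.0, -4.0]
grip_width: 0.158
grip_force: 59.3
```

```bash
python3 -c "
from h import *
togo([.415,-.185,.21],-76)
inframe()"
```

```text
t 11.63 shift [-0.9, 0.6, 60.5] spin 0.1
flange n 953 nose-down deg 33.5 z at grip x, +.1: 0.1806 0.1143 width 13.7 t 11.63
-66 [39, 40, 39, 27, -99, -99, -99, -99, -99, -99, -99, -99, -99]
-58 [-99, -99, -99, -99, -99, -99, -99, -99, -99, -99, -99, -99, -99]
-50 [-99, -99, -99, -99, -99, -99, -99, -99, -99, -99, -99, -99, -99]
-42 [2, -99, -99, -99, -99, -99, -99, -99, -99, -99, -99, -99, -99]
-34 [3, 3, 4, 3, -99, -99, -99, -99, -99, -99, -99, -99, -99]
-26 [4, 3, 3, 1, 2, 3, 1, 3, 2, 3, 1, 2, 16]
-18 [2, -99, -99, 2, 1, -99, -99, 2, 1, 0, -99, 2, 38]
-10 [1, -99, -99, 2, 3, -99, -99, 1, 2, 1, -99, 3, 38]
-2 [3, 3, 1, 3, 4, 2, 3, 3, 4, 3, 2, 3, 39]
6 [3, 4, 4, 2, 4, 3, 3, 3, 2, 2, 2, 2, 39]
14 [4, -99, -99, 4, 3, -99, -99, 3, 5, 2, -99, 0, 37]
22 [2, -99, -99, 2, 2, -99, -99, 5, 3, 2, -99, 1, 40]
30 [2, 5, 5, 4, 4, 4, 3, 4, 4, 2, 2, 2, 38]
38 [4, 5, 3, 4, 3, 10, 11, 11, 4, 3, 3, 3, 38]
46 [4, -99, -99, 4, 9, 11, 12, 11, 9, 1, -99, 3, 40]
54 [12, 11, 10, 5, 11, 13, 13, 11, 9, -99, -99, 2, 39]
62 [13, 13, 14, 11, 5, 12, 12, 12, 4, 3, 2, 2, 38]
70 [15, 16, 14, 14, 9, 14, 14, 14, 14, 4, 5, 5, 34]
78 [15, 16, 15, 14, 10, 17, 18, 17, 18, 16, 7, 8, 34]
86 [13, 14, 12, 12, 12, 19, 20, 20, 18, 15, 12, 12, 34]
94 [14, 17, 17, 15, 16, 16, 14, 22, 22, 14, 15, 16, 35]
102 [18, 18, 18, 19, 19, 17, 18, 21, 18, 18, 18, 18, 35]
110 [19, 21, 20, 19, 20, 19, 23, 19, 20, 21, 19, 21, 32]
in pan [-0.022 -0.055  0.028] 65
in pan [-0.008  0.043  0.02 ] 113
in pan [0.139 0.001 0.026] 504
```

Emit:
arm_command([
  [0,0,0,6,0],
  [0,0,0,20,0],
  [0,0,0,38,0],
  [0,0,0,55,0],
  [0,0,0,68,0],
])

```text
time: 12.1
position: [0.4143, -0.1842, 0.2007]
tool_rot: [0.389, -3.116, -0.001]
ft_force: [-0.4, -0.1, -5.1]
grip_width: 0.155
grip_force: 59.3
```

Emit:
arm_command([
  [0,0,15,0,0],
  [0,0,-15,0,0],
  [0,0,15,0,0],
  [0,0,-15,0,0],
  [0,0,0,0,0],
])

```text
time: 12.52
position: [0.4156, -0.1901, 0.2022]
tool_rot: [-0.381, 3.118, -0.009]
ft_force: [0.2, -1.1, -2.7]
grip_width: 0.15
grip_force: 60.0
```

```bash
python3 -c "
from h import *
togo([.415,-.185,.21],-76)
inframe()"
```

```text
t 12.52 shift [-0.7, 5.0, -7.8] spin -0.0
flange n 854 nose-down deg 34.1 z at grip x, +.1: 0.1109 0.0431 width 13.1 t 12.52
-66 [39, 37, 39, -99, -99, -99, -99, -99, -99, -99, -99, -99, -99]
-58 [1, 3, -1, -99, -99, -99, -99, -99, -99, -99, -99, -99, -99]
-50 [-99, -99, -99, -99, -99, -99, -99, -99, -99, -99, -99, -99, -99]
-42 [0, -1, -99, -99, -99, -99, -99, -99, -99, -99, -99, -99, -99]
-34 [0, 2, 2, 1, -99, -99, -99, -99, -99, -99, -99, -99, -99]
-26 [3, 2, 2, 3, -99, -99, -99, -99, -99, -99, -99, -99, -99]
-18 [2, -99, -99, 0, -1, -99, -99, -99, -3, -99, -99, -1, -99]
-10 [3, -4, -99, 2, 5, -99, -99, 1, 2, 0, -99, 0, 37]
-2 [3, 2, 3, 2, 3, 3, 3, 2, 3, 2, 2, 1, 40]
6 [2, 1, 3, 3, 3, 4, 2, 2, 0, 0, 2, 1, 40]
14 [2, -99, -99, 2, 2, -99, -99, 3, 2, -1, -99, 1, 37]
22 [3, -99, -99, 2, 4, -99, -99, 3, 2, 0, -99, 1, 40]
30 [3, 2, 3, 3, 4, 1, 3, 2, 2, 4, 2, 1, 40]
38 [3, 3, 3, 3, 2, 3, 2, 3, 4, 3, 2, 2, 39]
46 [3, -99, -99, 3, 3, -99, -99, 2, 4, -99, -99, 2, 39]
54 [3, -99, -99, 3, 3, -99, -99, 2, 3, -99, -99, 2, 40]
62 [5, 4, 3, 4, 3, 2, 3, 3, 3, 2, 5, 3, 36]
70 [4, 5, 5, 4, 7, 5, 6, 4, 6, 4, 3, 5, 33]
78 [9, 9, 8, 11, 9, 7, 9, 8, 9, 9, 9, 8, 33]
86 [15, 11, 11, 12, 11, 11, 12, 11, 12, 10, 10, 10, 33]
94 [14, 16, 14, 15, 16, 16, 14, 13, 15, 13, 13, 16, 33]
102 [19, 19, 18, 17, 17, 17, 16, 16, 17, 17, 18, 16, 35]
110 [18, 17, 20, 18, 18, 16, 18, 18, 19, 18, 17, 17, 30]
in pan [-0.038 -0.031  0.024] 77
in pan [-0.027  0.002  0.028] 48
in pan [-0.021  0.032  0.028] 9
in pan [-0.009 -0.061  0.021] 15
in pan [ 0.083 -0.004  0.013] 35
in pan [ 0.13  -0.007  0.025] 611
in pan [0.093 0.003 0.013] 17
```

The sieve is empty. I'll hold a moment, raise it a little, and check the tray.

Emit:
arm_command([
  [0,0,0,0,0],
  [0,0,0,0,0],
  [0,0,0,0,0],
  [0,0,0,-20,0],
  [0,0,0,-60,0],
])

```text
time: 12.98
position: [0.4118, -0.1844, 0.2591]
tool_rot: [0.385, -3.109, -0.004]
ft_force: [0.8, -0.3, -3.8]
grip_width: 0.154
grip_force: 60.0
```

Emit:
arm_command([
  [0,-8,20,-5,0],
  [0,-20,45,-10,0],
  [0,-36,75,-10,0],
  [0,-52,105,-10,0],
  [0,-65,130,-10,0],
])

```text
time: 13.4
position: [0.4465, -0.0409, 0.2729]
tool_rot: [-0.388, 3.116, 0.002]
ft_force: [0.5, -0.6, -2.5]
grip_width: 0.157
grip_force: 60.0
```

```bash
python3 - <<'E'
from h import *
im,d=get_image("side");W=world(d,camera_params("side"))
a=np.radians(-3.5);L=W-[.4292,-.242,0]
x=L[...,0]*np.cos(a)+L[...,1]*np.sin(a);y=-L[...,0]*np.sin(a)+L[...,1]*np.cos(a)
m=(abs(x)<.072)&(abs(y)<.072)&(W[...,2]>.0085)&(W[...,2]<.03)
m=cv2.morphologyEx(m.astype(np.uint8),cv2.MORPH_OPEN,np.ones((2,2)))
k,l,st,c=cv2.connectedComponentsWithStats(m)
for i in range(1,k):
    if st[i,4]>10:q=l==i;print(st[i].tolist(),x[q].mean().round(3),y[q].mean().round(3),np.ptp(x[q]).round(3),np.ptp(y[q]).round(3),np.median(W[q][:,2]).round(3))
cv2.imwrite("pics/s7.png",im[120:420,180:440][:,:,::-1].repeat(2,0).repeat(2,1))
togo([.519,.2235,.25],-76)
E
```

```text
[256, 366, 15, 14, 155] 0.01 -0.034 0.027 0.027 0.011
[251, 380, 8, 7, 27] -0.006 -0.061 0.011 0.022 0.023
[262, 380, 16, 8, 97] 0.023 -0.061 0.029 0.027 0.012
t 13.45 shift [-134.2, 231.2, 23.8] spin 0.6
```

View pics/s7.png

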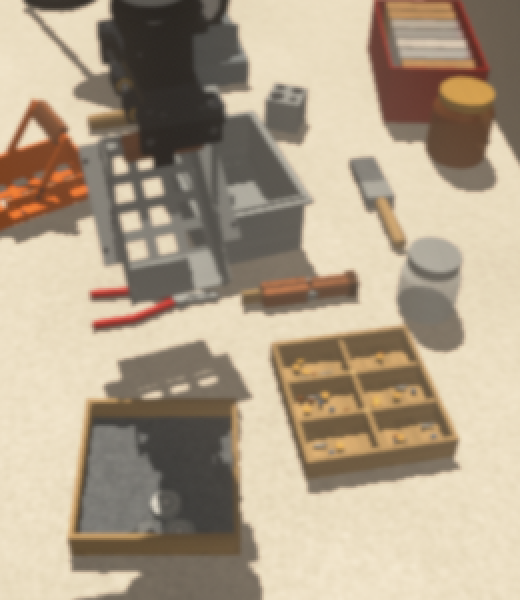

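Two medallions lie flat at (10,-34) and (23,-61) mm in the tray frame, and the third leans on the near wall at (-6,-61). All three are inside the plain tray. Now the empty sieve goes back to the pan.

Emit:
arm_command([
  [0,-13,23,0,0],
  [0,-30,52,0,0],
  [0,-45,78,0,0],
  [0,-60,104,0,0],
  [0,-75,130,0,0],
])

```text
time: 13.87
position: [0.4874, 0.1021, 0.2726]
tool_rot: [-0.386, 3.117, 0.0]
ft_force: [0.4, -0.7, -2.2]
grip_width: 0.158
grip_force: 60.0
```

Emit:
arm_command([
  [0,-15,26,0,0],
  [0,-30,52,0,0],
  [0,-45,78,0,0],
  [0,-54,93,0,0],
  [0,-58,100,0,0],
])

```text
time: 14.28
position: [0.5189, 0.2151, 0.272]
tool_rot: [0.392, -3.116, -0.001]
ft_force: [-0.1, 0.6, -3.4]
grip_width: 0.16
grip_force: 60.0
```

```bash
python3 - <<'E'
from h import *
im,a=tilt()
togo([.519,.2225,.215],-76)
E
```

```text
flange n 437 nose-down deg 34.5 z at grip x, +.1: 0.1808 0.112 width 13.9 t 14.28
t 14.33 shift [-1.9, 7.3, 56.9] spin 0.3
```

Emit:
arm_command([
  [0,-2,7,12,0],
  [0,-2,7,27,0],
  [0,-2,7,42,0],
  [0,-2,7,55,0],
  [0,-2,7,55,0],
])

```text
time: 14.75
position: [0.5174, 0.2162, 0.2139]
tool_rot: [0.381, -3.113, 0.005]
ft_force: [-1.7, -0.2, -3.6]
grip_width: 0.158
grip_force: 60.0
```

Emit:
arm_command([
  [0,0,0,4,0],
  [0,0,0,8,0],
  [0,0,0,12,0],
  [0,0,0,16,0],
  [0,0,0,16,0],
], newtons=12)

```text
time: 15.17
position: [0.5192, 0.2211, 0.2039]
tool_rot: [-0.387, 3.115, 0.005]
ft_force: [-3.8, 0.9, 6.7]
grip_width: 0.164
grip_force: 12.0
```

```bash
python3 - <<'E'
from h import *
im,a=tilt()
togo([.519,.2225,.166],-76)
E
```

```text
flange n 434 nose-down deg 29.6 z at grip x, +.1: 0.1158 0.0591 width 14.3 t 15.17
t 15.22 shift [-0.0, 1.5, 38.1] spin 0.2
```

Emit:
arm_command([
  [0,0,0,5,0],
  [0,0,0,10,0],
  [0,0,0,15,0],
  [0,0,0,19,0],
  [0,0,0,19,0],
], newtons=5)

```text
time: 15.63
position: [0.5206, 0.2213, 0.1849]
tool_rot: [-0.387, 3.112, 0.005]
ft_force: [0.1, 2.0, 3.9]
grip_width: 0.166
grip_force: 5.0
```

```bash
python3 - <<'E'
from h import *
im,a=tilt()
togo([.519,.2225,.166],-76)
E
```

```text
flange n 439 nose-down deg 28.9 z at grip x, +.1: 0.1156 0.0605 width 14.5 t 15.63
t 15.68 shift [1.3, 1.7, 19.0] spin 0.2
```

Emit:
arm_command([
  [20,0,0,0,0],
  [20,0,0,0,0],
  [24,0,0,0,0],
  [28,0,0,0,0],
  [28,0,0,0,0],
])

```text
time: 16.1
position: [0.519, 0.219, 0.1821]
tool_rot: [0.386, -3.117, 0.001]
ft_force: [-0.1, 0.1, -0.3]
grip_width: 0.303
grip_force: 0.6
```

```bash
python3 - <<'E'
from h import *
im,a=tilt()
togo([.519,.2225,.166],-76);print(get_state()["ft_force"])
E
```

```text
flange n 456 nose-down deg 26.1 z at grip x, +.1: 0.1129 0.0639 width 26.3 t 16.1
t 16.15 shift [-0.9, 3.3, 16.1] spin 0.1
[ 0.55331367  1.07421185 -0.35293633]
```

```bash
cat >> h.py <<'E'
def prof():
    im,a=tilt()
    for sg in(-1,1):
        r=[]
        for x0 in np.arange(-.07,.16,.015):
            m=(abs(a[...,0]-x0)<.008)&(sg*a[...,1]>.066)&(sg*a[...,1]<.076)&(a[...,2]>.03)&(a[...,2]<.2)
            r.append((round(x0*1000),round(float(np.median(a[m][:,2])*1000)) if m.sum()>2 else None))
        print(sg,r)
    for x0 in (0,.03,.06):
        m=(abs(a[...,0]-x0)<.006)&(a[...,2]>.05);q=a[m];q=q[abs(q[:,1])<.1]
        print(x0,"y extent at flange/rim",q[:,1].min().round(3),q[:,1].max().round(3))
E
python3 -c "
from h import *
prof()
inframe(26)"
```

```text
flange n 451 nose-down deg 26.0 z at grip x, +.1: 0.113 0.0643 width 26.9 t 16.15
-1 [(-70, 153), (-55, 142), (-40, 134), (-25, 124), (-10, 117), (5, 106), (20, 99), (35, 88), (50, 86), (65, 86), (80, 86), (95, 86), (110, 86), (125, 86), (140, 86), (155, 84)]
1 [(-70, None), (-55, None), (-40, 134), (-25, 127), (-10, 117), (5, 107), (20, 97), (35, 87), (50, 83), (65, 86), (80, 86), (95, 86), (110, 87), (125, 87), (140, 84), (155, 84)]
0 y extent at flange/rim -0.076 0.073
0.03 y extent at flange/rim -0.098 0.077
0.06 y extent at flange/rim -0.1 0.077
flange n 455 nose-down deg 26.8 z at grip x, +.1: 0.1126 0.0621 width 27.8 t 16.2
-66 [-99, -99, 19, 17, 20, 18, 19, 17, -99, -99, -99, 20, 36]
-58 [-99, -99, 19, 20, 22, 20, 18, 20, -99, -99, -99, 19, 34]
-50 [-99, -99, 20, 20, 17, 17, 19, 21, 17, 13, -99, 18, 40]
-42 [-99, -99, -99, 17, 17, 14, -99, 18, 18, 15, -99, 18, 39]
-34 [-99, 15, 12, 14, 17, 16, 14, 16, 19, 16, 16, 19, 34]
-26 [-99, 16, 17, 19, 18, 17, 15, 14, 19, 16, 15, 17, 37]
-18 [-99, 16, 12, 15, 16, 16, 16, 15, 17, 14, 13, 15, 39]
-10 [-99, -99, -99, 12, 14, -99, -99, 13,
[... 430 characters left out ...]
13, 13, 14, 14, 14, 14, 14, 12, 13, 38]
62 [-99, 16, 16, 15, 16, 17, 14, 15, 16, 14, 15, 15, 36]
70 [17, 17, 16, 17, 18, 16, 18, 18, 17, 19, 19, 17, 36]
78 [20, 19, 19, 19, 18, 20, 19, 19, 18, 20, 19, 20, 37]
86 [17, -99, 20, -99, 20, 18, 20, 21, 19, 18, 19, 15, 37]
94 [-99, -99, -99, -99, -99, -99, -99, -99, -99, -99, -99, -99, -99]
102 [-99, -99, -99, -99, -99, -99, -99, -99, -99, -99, -99, -99, -99]
110 [-99, -99, -99, -99, -99, -99, -99, -99, -99, -99, -99, -99, -99]
in pan [-0.058  0.053  0.03 ] 41
in pan [-0.058  0.019  0.03 ] 46
in pan [-0.058 -0.015  0.028] 42
in pan [0.025 0.008 0.015] 13
in pan [ 0.041 -0.018  0.015] 18
in pan [0.054 0.003 0.016] 5
in pan [ 0.143 -0.002  0.029] 436
```

The front flanges rest on the rim, but the sieve sits about 60 mm too far back, so the bar leans on the rear finger. I'll regrip, shift it forward, and then let it pivot down by following the bar backwards.

Emit:
arm_command([
  [28,0,0,-10,0],
  [28,0,0,-20,0],
  [0,0,0,-20,0],
  [0,0,0,-20,0],
  [0,0,0,-20,0],
], newtons=60)

```text
time: 16.67
position: [0.5195, 0.2199, 0.2034]
tool_rot: [-0.386, 3.116, 0.002]
ft_force: [0.1, 1.2, 1.1]
grip_width: 0.175
grip_force: 0.8
```

Emit:
arm_command([
  [0,0,0,0,0],
  [0,0,0,-6,0],
  [0,0,0,-12,0],
  [0,0,0,-12,0],
])

```text
time: 17.0
position: [0.5194, 0.2188, 0.2151]
tool_rot: [-0.385, 3.118, -0.001]
ft_force: [0.8, 0.3, -2.3]
grip_width: 0.152
grip_force: 59.9
```

```bash
python3 -c "
from h import *
prof()
togo([.519,.2225,.166],-76)"
```

```text
flange n 421 nose-down deg 34.0 z at grip x, +.1: 0.1256 0.0581 width 13.2 t 17.0
-1 [(-70, 173), (-55, 160), (-40, 149), (-25, 141), (-10, 131), (5, 121), (20, 110), (35, 88), (50, 86), (65, 86), (80, 86), (95, 85), (110, 86), (125, 86), (140, 86), (155, 86)]
1 [(-70, 170), (-55, 164), (-40, None), (-25, 141), (-10, 133), (5, 122), (20, 107), (35, 88), (50, 86), (65, 86), (80, 85), (95, 86), (110, 87), (125, 86), (140, 78), (155, 85)]
0 y extent at flange/rim -0.076 0.073
0.03 y extent at flange/rim -0.099 0.077
0.06 y extent at flange/rim -0.099 0.078
t 17.05 shift [-0.6, 3.6, 48.7] spin 0.1
```

Emit:
arm_command([
  [0,0,-12,0,0],
  [0,0,-28,0,0],
  [0,0,-44,0,0],
  [0,0,-56,0,0],
  [0,0,-57,0,0],
])

```text
time: 17.47
position: [0.5339, 0.1595, 0.2142]
tool_rot: [0.378, -3.118, 0.004]
ft_force: [-0.4, -1.1, -3.7]
grip_width: 0.155
grip_force: 59.9
```

Emit:
arm_command([
  [0,0,0,3,0],
  [0,0,0,6,0],
  [0,0,0,9,0],
  [0,0,0,10,0],
  [0,0,0,10,0],
])

```text
time: 17.88
position: [0.5325, 0.165, 0.2041]
tool_rot: [0.388, -3.117, -0.0]
ft_force: [0.1, 0.3, -2.3]
grip_width: 0.155
grip_force: 59.9
```

```bash
python3 -c "
from h import *
prof()
togo([.519,.2225,.166],-76)"
```

```text
flange n 499 nose-down deg 28.8 z at grip x, +.1: 0.1162 0.0611 width 13.5 t 17.88
-1 [(-70, 161), (-55, 150), (-40, 141), (-25, 129), (-10, 120), (5, 111), (20, 100), (35, 88), (50, 87), (65, 87), (80, 86), (95, 86), (110, None), (125, None), (140, None), (155, None)]
1 [(-70, None), (-55, 153), (-40, None), (-25, 128), (-10, 120), (5, 109), (20, 98), (35, 87), (50, 86), (65, 87), (80, 85), (95, 84), (110, None), (125, None), (140, None), (155, None)]
0 y extent at flange/rim -0.077 0.074
0.03 y extent at flange/rim -0.1 0.076
0.06 y extent at flange/rim -0.074 0.076
t 17.93 shift [-0.8, 59.3, 38.4] spin 0.2
```

Emit:
arm_command([
  [0,0,0,2,0],
  [24,0,0,2,0],
  [24,0,0,2,0],
  [26,0,0,2,0],
  [28,0,6,3,0],
], newtons=5)

```text
time: 18.35
position: [0.5323, 0.1688, 0.2021]
tool_rot: [-0.383, 3.117, -0.001]
ft_force: [0.1, 0.2, -0.5]
grip_width: 0.293
grip_force: 0.5
```

Emit:
arm_command([
  [30,0,6,2,0],
  [32,0,13,4,0],
  [34,0,20,8,0],
  [36,0,27,12,0],
  [36,0,32,15,0],
])

```text
time: 18.77
position: [0.5231, 0.2024, 0.1857]
tool_rot: [0.388, -3.117, -0.0]
ft_force: [0.0, 1.3, -1.2]
grip_width: 0.399
grip_force: 0.6
```

```bash
python3 -c "
from h import *
prof()
togo([.519,.2225,.166],-76)"
```

```text
flange n 572 nose-down deg 11.2 z at grip x, +.1: 0.106 0.0861 width 34.7 t 18.77
-1 [(-70, 86), (-55, 116), (-40, 112), (-25, 110), (-10, 107), (5, 105), (20, 101), (35, 99), (50, 96), (65, 93), (80, 87), (95, 86), (110, 85), (125, 86), (140, 85), (155, None)]
1 [(-70, None), (-55, 116), (-40, 113), (-25, None), (-10, 107), (5, 104), (20, 102), (35, 99), (50, 96), (65, 92), (80, 86), (95, 87), (110, 87), (125, 71), (140, 85), (155, None)]
0 y extent at flange/rim -0.076 0.073
0.03 y extent at flange/rim -0.099 0.072
0.06 y extent at flange/rim -0.1 0.073
t 18.82 shift [-1.4, 19.5, 19.2] spin 0.3
```

It is working: the tilt is down to about 10°. I'll follow the bar the rest of the way.

Emit:
arm_command([
  [40,0,4,4,0],
  [40,0,8,8,0],
  [42,0,13,13,0],
  [42,0,18,18,0],
  [42,0,20,19,0],
])

```text
time: 19.23
position: [0.5182, 0.2207, 0.1664]
tool_rot: [0.387, -3.116, 0.001]
ft_force: [-0.7, 0.1, -0.7]
grip_width: 0.477
grip_force: 0.0
```

```bash
python3 - <<'E'
from h import *
prof()
togo([.519,.2225,.166],-76)
E
```

```text
flange n 464 nose-down deg 1.4 z at grip x, +.1: 0.0926 0.0902 width 41.5 t 19.23
-1 [(-70, None), (-55, 86), (-40, 93), (-25, 92), (-10, 92), (5, 92), (20, 92), (35, 92), (50, 93), (65, 93), (80, 93), (95, 87), (110, 85), (125, 85), (140, 86), (155, 85)]
1 [(-70, 85), (-55, 87), (-40, 92), (-25, None), (-10, None), (5, 92), (20, 93), (35, 92), (50, 92), (65, 92), (80, 90), (95, 87), (110, 86), (125, 86), (140, 83), (155, 84)]
0 y extent at flange/rim -0.075 0.074
0.03 y extent at flange/rim -0.099 0.077
0.06 y extent at flange/rim -0.1 0.079
t 19.28 shift [-1.1, 1.4, 0.7] spin 0.2
```

Emit:
arm_command([
  [87,0,0,0,0],
  [87,0,0,0,0],
  [87,0,0,0,0],
  [87,0,0,0,0],
  [87,0,0,0,0],
])

```text
time: 19.7
position: [0.5192, 0.22, 0.1679]
tool_rot: [-0.385, 3.117, 0.0]
ft_force: [0.1, -0.4, -0.1]
grip_width: 0.775
grip_force: 0.0
```

Emit:
arm_command([
  [87,0,0,-20,0],
  [87,0,0,-55,0],
  [87,0,0,-95,0],
  [87,0,40,-130,0],
  [87,0,80,-150,0],
])

```text
time: 20.12
position: [0.5048, 0.2834, 0.3148]
tool_rot: [-0.373, 3.114, 0.002]
ft_force: [1.0, 0.9, 0.2]
grip_width: 0.993
grip_force: 0.0
```

Emit:
arm_command([
  [87,20,40,0,0],
  [87,40,80,0,0],
  [87,60,110,0,0],
  [87,70,130,0,0],
  [87,70,130,0,0],
])

```text
time: 20.53
position: [0.397, 0.4006, 0.3107]
tool_rot: [0.403, -3.114, -0.005]
ft_force: [0.2, 0.4, -0.2]
grip_width: 0.997
grip_force: 0.0
```

```bash
python3 - <<'E'
from h import *
s=get_state();print(s["position"],s["grip_width"],s["ft_force"])
c=np.array([.5315,.178,0]);sx=np.array([.242,-.970,0]);sy=np.array([.970,.242,0])
for cam in("side","top"):
    im,d=get_image(cam);L=world(d,camera_params(cam))-c;X=L@sx;Y=L@sy;Z=L[...,2]
    hsv=cv2.cvtColor(im,cv2.COLOR_RGB2HSV)
    g=(Z>.14)&(Z<.2)&(abs(X)<.13)&(abs(Y)<.07)&(hsv[...,1]>100)
    print(cam,"grip pan x,y mid",(np.percentile(X[g],[1,99]).mean()).round(4),(np.percentile(Y[g],[1,99]).mean()).round(4),"z",np.percentile(Z[g],98).round(3),g.sum())
    f=(abs(Y)>.058)&(abs(Y)<.074)&(abs(X+.0175)<.055)&(Z>.08)&(Z<.11)
    co=np.linalg.lstsq(np.c_[X[f],Y[f],np.ones(f.sum())],Z[f],rcond=None)[0];print("flange slopes",co.round(3))
    fl=(abs(X)<.085)&(abs(Y)<.055)&(Z<.09)
    m=fl&(Z>.055)&(Z<.075)&(X<.03);print("floor z",np.median(Z[m]).round(4))
    m=fl&(Z>.072)&(X<.04)&(X>-.07)&(abs(Y)<.04);print("on floor",m.sum())
    m=fl&(Z<.05)&(Z>.011);print("seen in pan",m.sum())
    if cam=="top":
        o=im[90:350,120:480];cv2.imwrite("pics/end.png",cv2.resize(o,(720,520))[:,:,::-1])
E
```

```text
[0.39699878 0.40064253 0.31074405] 0.9970273309447866 [ 0.23244906  0.42193699 -0.21031002]
side grip pan x,y mid -0.0449 -0.0037 z 0.186 295
flange slopes [ 0.004 -0.005  0.093]
floor z 0.0642
on floor 0
seen in pan 2
top grip pan x,y mid -0.0485 -0.0015 z 0.189 352
flange slopes [ 0.    -0.     0.093]
floor z 0.0647
on floor 4
seen in pan 30
```

View pics/end.png

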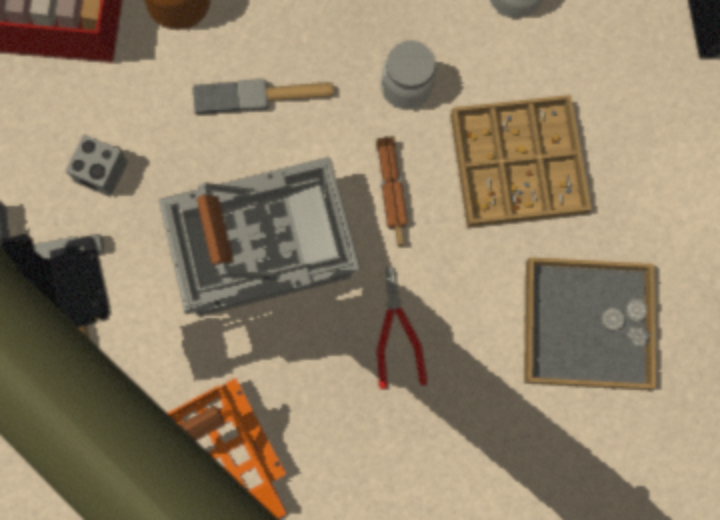

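The last picture shows the three medallions in the plain tray at (613,318), (636,310) and (637,336). The sieve hangs level and empty in the pan, the other tools are where they were, and the arm is clear.

```bash
python3 -c "
from bench import *
print(close_job())"
```

```text
the job is handed in; nothing more can be done
None
```

The job is handed in at about 20.6 s of the 69 s allowed: no ball or pin was left in the sieve, the three medallions lie in the plain tray, and the empty sieve hangs level in the pan; I did not count all six media in the pan, and the hand-in returned no verdict.

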